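# Rub down a copy and hold the register lid open

## Task

Take the felt-soled rubbing block by its handle and rub it slowly along the shut lid of the copy register, from the lid's left end to its right end (left and right as the robot sees them), with a steady push that keeps the sprung bed about 5 mm down (about 10 N) and never bottoms it. Set the block back upright, sole down, in the wide part of the pewter tray and let go of it, then lift the lid by its brass grip to 50 degrees and finish still holding it steadily there with the gripper, so that the clerk can take the slip; left to itself the lid falls shut. Do not drop the block, and leave the other things on the counter undisturbed.

Things in the scene. Friction and masses are not known exactly. Their poses are not given: they have to be found in the camera images.
- register: copy register, fixed (place and yaw vary): cherry case 240 mm deep (x -110 to +130), 270 mm wide (y), walls 36 mm high; the rear block (x +90 to +134) carries a paper roll up to 78 mm high. A sprung bed sits inside, the lid lies on it. Origin: on the counter, 80 mm in front of the lid hinge, mid-width; x points to the rear (hinge) side, y left, z up.
- bed (a joint): how far the bed, with the lid on it, is pressed straight down (m): 0 at rest (its upper stop), 0.010 bottomed. Spring: gives way at about 2.5 N (1 to 4), then 1.5 N per mm, so 5 mm takes about 10 N.
- lid (a joint): lid angle (rad): 0 shut and level, grows as the front edge rises, stop at 1.4; 50 degrees is 0.873. The lid has no stay: it falls shut from any angle. Mass about 0.35 kg.
- lid_mid (a point): centre of the lid's flat upper face, turning with the lid: pale wooden plate 160 mm (x) x 240 mm (y) x 8 mm; when shut and unpressed the face is 54 mm above the counter. x points to the hinge, y to the left end, z out of the face.
- lid_hinge (a point): middle of the hinge line (along y) at the lid's rear edge, 44 mm above the counter at rest; 80 mm behind and 10 mm below lid_mid when shut.
- lid_grip (a point): point to grasp on the lid's brass grip, turning with the lid: an upright fin 14 mm wide (along y, the hinge direction), 22 mm (x), standing 30 mm above the lid's face at the middle of its front edge, with a 40 mm wide brass foot level with the lid. The point is 21 mm above the face, 9 mm below the fin's top; seen from the hinge 165 mm forward and 31 mm up when shut.
- block: loose dark wooden rubbing block with a grey felt sole, 0.12 kg, yaw varies: sole 70 mm (x) x 50 mm (y), body 16 mm high, above it an upright handle bar 56 mm (x) x 22 mm (y) reaching 62 mm over the underside. Origin: centre of the underside. z up. It starts in the wide part of the tray.
- block_grip (a point): point to grasp on the block's handle, 46 mm above the underside; close across the 22 mm (block y).
- tray: pewter tray, fixed, place and yaw vary: 124 mm (x) x 190 mm (y), walls 14 mm high, 5 mm thick, floor 4 mm above the counter; a divider parts it into a wide part (114 x 140 mm, on its -y side) and a narrow pen groove (on +y). Origin: underside centre.
- tray_place (a point): centre of the floor of the tray's wide part, 4 mm above the counter; axes as the tray.
- pen: bystander: black pen, 98 x 9 x 9 mm, lying in the tray's narrow groove. Origin: underside centre.
- eraser: bystander: rubber eraser 22 x 50 x 12 mm on the counter just in front of the tray. Origin: underside centre.
- ruler: bystander: wooden ruler 300 (y) x 30 x 5 mm lying at the left side of the counter. Origin: underside centre.
- stapler: bystander: brass stapler 150 mm long (y), 50 mm high, at the right side of the counter. Origin: underside centre.
- ink: bystander: stoppered ink bottle, 52 mm across, 62 mm high, just behind the tray. Origin: underside centre.

How it is judged:
By the outcome, as a careful person would: the job done as asked, in the order asked, and still so for the second after the job is handed in, while the arm keeps its last pose, push and grip.
It also fails if it takes over 72 s, if anything falls off the work surface, if the arm or the gripper's body presses on something with over 40 N, if the wrist force passes 120 N, or if a joint passes its speed limit or range.

## Robot

A 6-joint arm with a two-finger parallel gripper is mounted at the origin on the work surface. World frame = base frame: x ahead of the robot, y to its left, z up, the work surface at z = 0. Lengths are in m, angles in rad, forces in N, time in s.
With the tool pointing down it reaches from about 0.35 to 0.925 m from the base axis. Payload 6.4 kg.
Tool frame: the origin (TCP) lies at the very end of the fingers, on their centre line; the grasp point (between the pads) lies manip.grip_point_offset behind it (manip.grip_point_offset is the distance from the TCP to the grasp point, in m); z points along the fingers, y is the line along which they close (so a half turn about z gives the same grasp; the last joint's range is limited). The gripper opens to 85 mm and grips with 20 to 120 N. Pads are 22 mm wide; open, the fingers measure 114 mm over their backs; the gripper's body (76 mm by 85 mm) begins 54 mm behind the grasp point. The pads swing forward as they close: fully open they stand 13 mm farther back than shut.
Start: joints at [1.114, 0.245, 1.558, -0, 1.339, -0.174], TCP at [0.181, 0.624, 0.231] pointing down, gripper open.
Joint ranges: [-3.13, 3.13], [-1.02, 2.26], [0.13, 2.54], [-0.95, 4.09], [0.21, 2.88], [-2.74, 2.74]. Speed limits (rad/s): [2.57, 2.57, 3.14, 3.14, 3.14, 3.14].

## Interface

Orientations are given as a unit quaternion [w, x, y, z].
In Python, from rig import manip gives the robot as it stands.
- The arm moves only by the shell command python3 steer.py [FORCE], which reads ROWS from standard input. ROWS is a JSON object with one list for each field, all of the same length, 1 to 12, a row being the entries at one place: dx, dy, dz (the shift in units of 25 mm), spin (a turn about the tool's z in rad), jaw (the finger opening in m); each row is the pose to reach, as a shift and turn from the pose commanded when the command began, along the tool's axes at that moment; what a row does not reach only later rows make up. A row lasts 1/10 s, in which the tool goes at most 0.05 m and 0.15 rad, less where a joint would pass 70% of its speed; a pose out of reach is approached as far as the arm can. The fingers move at their own pace and stop on an object; FORCE is the grip in N (left out, the last holds). Time passes only in rows, so rows that do not move let the fingers close. It prints the time, the measured TCP pose, the force, the opening and the grip force at its end. Input that does not fit is refused with a message, and nothing moves.
- manip.state(): the state, without advancing time (a new reading comes with each control period).
- manip.get_image(name): name is "scene" or "top"; returns a dict with "color" (400x640x3 uint8, blue, green, red), "vertical_fov" (degrees; the focal length in pixels is half the picture's height over the tangent of half this angle, whatever the lens; pixels are square), "cx", "cy" (the principal point, pixels), "R" (3x3) and "t" (3): a world point X has camera coordinates R X + t. Camera axes: x right, y down, z forward; pixel columns grow to the right and rows downward; lengths in m; the calibration is good to about 2 mm. A picture is of the moment at which its call begins. There is no depth.
- manip.hand_in(): hands the job in; it is judged then, once.
The state is a dict: "time": time; "q": joint angles; "joint_vel": joint speeds; "effort": joint torques, N m; "eef_pos": TCP position; "orientation": TCP orientation; "force": force on the tool from outside, world axes, zero at the start; "ft_torque": the same for the moment, N m; "grip_width": finger opening in m; "gripper_force": force on a finger pad.
Only numpy, scipy, OpenCV 4.12 (cv2) and the standard library are available. Lean on these libraries where they do the work, as an engineer would, in place of code of your own. Each camera call takes 0.05 s, during which the arm holds its last target. There are 200 camera calls.

## Working session

There is one attempt and no reset: what is moved stays moved. The work goes in short steps, Python scripts to look and compute and a shell command to move; the robot and the scene stay as the last step left them, time stands still between calls to the robot, and variables do not carry over. Pictures are saved under pics/ and viewed, at most 10 in all, crops included, and the job is handed in when it is done.

```bash
ls; mkdir -p pics; python3 - <<'E'
from rig import manip
import cv2
s=manip.state(); print(s, manip.grip_point_offset)
for n in("scene","top"):
    d=manip.get_image(n); cv2.imwrite(f"pics/{n}0.png",d["color"]); print(n,d["vertical_fov"],d["cx"],d["cy"],d["R"],d["t"])
E
```

```text
pics
rig.py
steer.py
{'time': 0.0, 'q': array([ 1.11390294e+00,  2.45804707e-01,  1.55905698e+00,  4.20471960e-05,
        1.33868635e+00, -1.74124882e-01]), 'joint_vel': array([ 0.00048048, -0.00317396, -0.00022512, -0.00033265,  0.00017891,
        0.00049468]), 'effort': array([ 6.35213528e-04, -4.29520047e+01, -3.26124251e+01, -1.04176245e-04,
        5.41502028e-03, -2.74561233e-05]), 'eef_pos': array([0.18110397, 0.62366633, 0.23016322]), 'orientation': array([-3.22822983e-04,  1.40918431e-01,  9.90020727e-01, -9.23082216e-04]), 'force': array([ 0.09998937, -0.61382409, -0.47297713]), 'ft_torque': array([-0.00427346, -0.02827959,  0.02568059]), 'gripper_force': 0.0, 'grip_width': 0.0857122932696611} 0.0187
scene 49.51148765760145 319.6889041437053 204.9962305303572 [[-8.46460005e-01  5.32452303e-01  7.59819479e-05]
 [ 3.21792642e-01  5.11679881e-01 -7.96638685e-01]
 [-4.24210981e-01 -6.74298335e-01 -6.04455788e-01]] [ 0.47608505 -0.10926341  1.43805988]
top 44.31029855799386 318.1551295002964 201.23989254521646 [[ 0.00396377 -0.99998295 -0.00428863]
 [-0.98778447 -0.00324727 -0.1557925 ]
 [ 0.15577591  0.00485377 -0.98778049]] [0.01087416 0.56283516 1.50597442]
```
View pics/scene0.png

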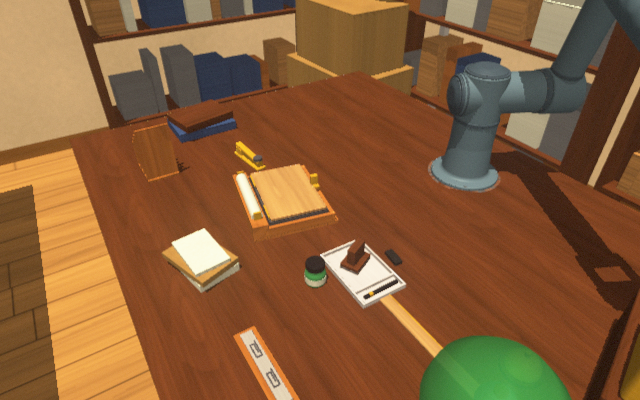

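View pics/top0.png

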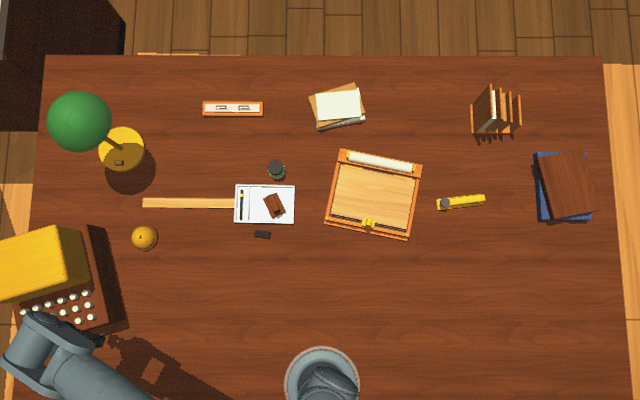

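The scene shows the register (285,200), tray (362,272), block (355,258), ink (315,270) and brass grip (314,181). In the top view the same things are at (372,195), (265,204), (274,206), (276,169) and (368,223). I'll enlarge the crops to pick corners.

```bash
python3 - <<'E'
import cv2
a=cv2.imread("pics/top0.png")[140:250,225:435]; b=cv2.imread("pics/scene0.png")[155:315,225:415]
cv2.imwrite("pics/tc.png",cv2.resize(a[:, :],None,fx=3.8,fy=3.8,interpolation=cv2.INTER_CUBIC))
cv2.imwrite("pics/sc.png",cv2.resize(b,None,fx=3.7,fy=3.7,interpolation=cv2.INTER_CUBIC))
E
```

View pics/tc.png

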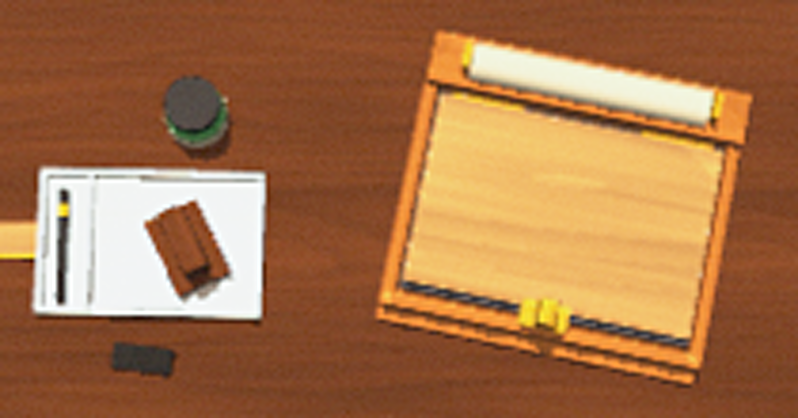

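View pics/sc.png

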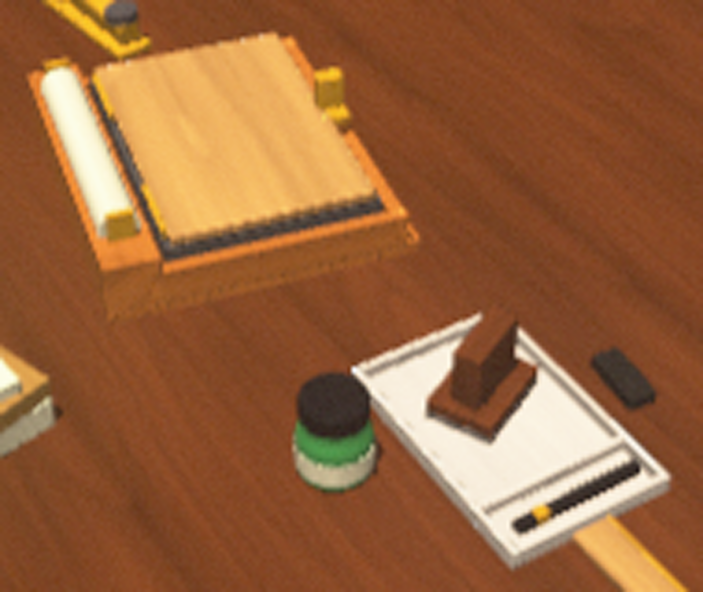

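Top crop: lid corners are (437,92), (725,150), (690,342) and (405,285); block body corners are (146,222), (196,201), (231,275) and (183,300). In the scene crop the lid corners are (170,238), (92,68), (275,36) and (378,192). Next: triangulate these, fit the model poses and overlay wireframes.

```bash
cat > h.py <<'E'
import numpy as np, cv2
from scipy.optimize import least_squares
cam={}
def P(d):
    f=200/np.tan(np.radians(d["vertical_fov"])/2); K=np.array([[f,0,d["cx"]],[0,f,d["cy"]],[0,0,1]])
    return K@np.c_[d["R"],d["t"]]
def proj(p,X): 
    h=np.c_[np.atleast_2d(X),np.ones(len(np.atleast_2d(X)))]@p.T; return h[:,:2]/h[:,2:]
TO,TF,SO,SF=(225,140),3.8,(225,155),3.7
top=lambda a:(np.array(a,float)+.5)/TF-.5+TO
sc=lambda a:(np.array(a,float)+.5)/SF-.5+SO
def pose(p,L): 
    c,s=np.cos(p[2]),np.sin(p[2]); L=np.atleast_2d(np.array(L,float))
    return np.c_[p[0]+c*L[:,0]-s*L[:,1],p[1]+s*L[:,0]+c*L[:,1],L[:,2]+p[3]]
E
python3 - <<'E'
from h import *
from rig import manip
Pt,Ps=P(manip.get_image("top")),P(manip.get_image("scene"))
np.savez("cams.npz",t=Pt,s=Ps)
def tri(a,b):
    X=cv2.triangulatePoints(Pt,Ps,top(a).T,sc(b).T); return (X[:3]/X[3]).T
def fit(L,a,b,p0,Lb=None):
    Lb=L if Lb is None else Lb
    r=least_squares(lambda p:np.r_[(proj(Pt,pose(p,L))-top(a)).ravel(),(proj(Ps,pose(p,Lb))-sc(b)).ravel()],p0)
    print(r.x.round(4), "rms px",np.sqrt(np.mean(r.fun**2)).round(2)); return r.x
# lid: rl rr fr fl, free height
a=[(437,92),(725,150),(690,342),(405,285)];b=[(170,238),(92,68),(275,36),(378,192)]
print(tri(a,b).round(3)); lid=fit([[.08,.12,0],[.08,-.12,0],[-.08,-.12,0],[-.08,.12,0]],a,b,[.6,-.2,-.2,.05])
# tray: outer top corners: rear-left, rear-right, front-right, front-left
a=[(41,168),(266,172),(263,320),(34,316)];b=[(512,560),(354,370),(484,315),(668,478)]
print(tri(a[:],b).round(3)); 
# order: top left of image =+y; scene: left-rear = (512,560)?; 
tray=fit([[.062,.095,.0],[.062,-.095,.0],[-.062,-.095,.0],[-.062,.095,.0]],a,b,[.55,.1,0,.014])
# block: body top corners seen in top view
a=[(146,222),(196,201),(231,275),(183,300)];b=[(492,432),(428,402),(470,360),(537,368)]
L=np.array([[.035,.025,.016],[.035,-.025,.016],[-.035,-.025,.016],[-.035,.025,.016]])
r=least_squares(lambda p:(proj(Pt,pose([*p,.004],L))-top(a)).ravel(),[.55,.07,.4]);print("block top only",r.x,np.abs(r.fun).max())
blk=[*r.x,.004]
def box(x0,x1,y0,y1,z0,z1): return np.array([[x,y,z] for x in(x0,x1) for y in(y0,y1) for z in(z0,z1)])
def draw(im,p,pz,B,col,m):
    q=m(proj(p,pose(pz,B)))
    for i in range(8):
        for k in(1,2,4):
            j=i^k
            if i<j: cv2.line(im,tuple(map(int,q[i]*8)),tuple(map(int,q[j]*8)),col,1,cv2.LINE_AA,3)
t=cv2.imread("pics/tc.png");s=cv2.imread("pics/sc.png")
mt=lambda q:(q-TO+.5)*TF-.5; ms=lambda q:(q-SO+.5)*SF-.5
for im,p,m in((t,Pt,mt),(s,Ps,ms)):
    draw(im,p,lid,box(-.08,.08,-.12,.12,-.008,0),(255,0,0),m)
    draw(im,p,lid,box(-.096,-.074,-.007,.007,0,.030),(255,0,255),m)
    draw(im,p,[*tray[:3],0],box(-.062,.062,-.095,.095,0,.014),(0,0,255),m)
    draw(im,p,blk,box(-.035,.035,-.025,.025,0,.016),(0,255,0),m)
    draw(im,p,blk,box(-.028,.028,-.011,.011,.016,.062),(255,255,0),m)
o=np.zeros((600,800,3),np.uint8);
t2=cv2.resize(t,(400,210));cv2.imwrite("pics/ov.png",np.vstack([cv2.copyMakeBorder(t[150:330,:480],0,0,0,320,0),s[170:590]] if 0 else [t[150:330,:700],s[180:590,:700]]))
E
```

```text
[[ 0.681 -0.055  0.056]
 [ 0.633 -0.294  0.053]
 [ 0.474 -0.262  0.048]
 [ 0.52  -0.029  0.049]]
[ 0.5775 -0.1599 -0.197   0.0521] rms px 0.55
[[0.624 0.282 0.011]
 [0.62  0.09  0.013]
 [0.498 0.088 0.003]
 [0.498 0.283 0.011]]
[ 0.5605  0.1857 -0.0042  0.0092] rms px 0.98
block top only [0.55311904 0.15324034 0.45213076] 0.920311391498899
```

View pics/ov.png

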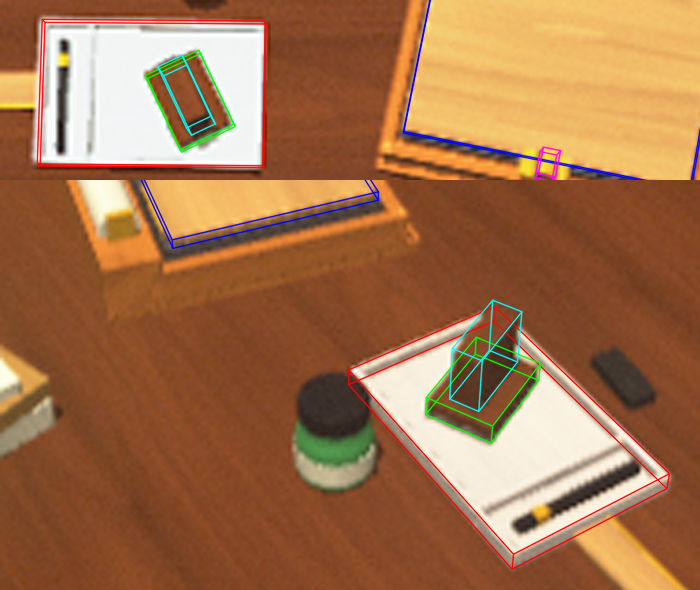

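The lid, tray and block body wires all fit. The far top end of the handle lies slightly inside its wire, so I'll zoom in once to check the handle.

```bash
python3 - <<'E'
import cv2,numpy as np
a=cv2.imread("pics/top0.png")[188:225,256:292]; b=cv2.imread("pics/scene0.png")[235:280,335:375]
f=lambda a:cv2.convertScaleAbs(cv2.resize(a,(400,int(a.shape[0]*400/a.shape[1])),interpolation=cv2.INTER_CUBIC),alpha=1.8)
A,B=f(a),f(b);h=450
pad=lambda x:cv2.copyMakeBorder(x,0,h-x.shape[0],0,0,0)
cv2.imwrite("pics/z.png",np.hstack([pad(A),pad(B)]))
E
```

```text
(no output)
```

View pics/z.png

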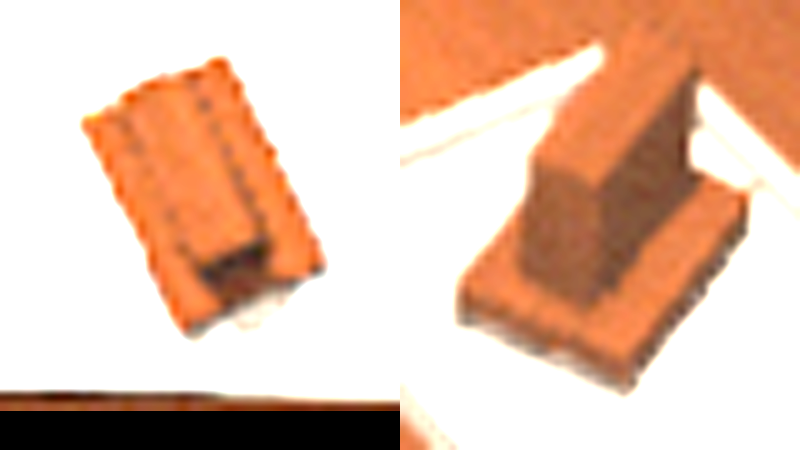

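The near end of the handle is plain to see: in the left view its top near corner is (197,262), in the right view the same corner is (700,70). The far end was only camouflaged against the counter. I'll triangulate that height and work out the first move.

```bash
cat >> h.py <<'E'
from scipy.spatial.transform import Rotation as Ro
def go(xyz,yaw_y):
    "shift in tool axes to TCP xyz; yaw_y = wanted world angle of the closing line"
    from rig import manip
    s=manip.state(); w,x,y,z=s["orientation"]; R=Ro.from_quat([x,y,z,w]).as_matrix()
    a=np.arctan2(R[1,1],R[0,1]); d=(yaw_y-a+np.pi/2)%np.pi-np.pi/2
    print("t",round(s["time"],2),"tcp",s["eef_pos"].round(4),"ang",round(a,4),"shift",(R.T@(np.array(xyz)-s["eef_pos"])).round(4),"turn",round(-d,4),"F",s["force"].round(2),"w",round(s["grip_width"],4),"q6",round(s["q"][5],2), "R01",R.round(3).tolist()[:2])
E
python3 - <<'E'
from h import *
c=np.load("cams.npz")
X=cv2.triangulatePoints(c["t"],c["s"],np.array([[273.7],[211.6]]),np.array([[365.],[242.]]));print("handle corner",(X[:3]/X[3]).T)
print("model",pose([.5531,.1532,.4521,.004],[[-.028,.011,.062]]))
go([.5531,.1532,.12],np.pi/2+.4521)
E
```

```text
handle corner [[0.52666871 0.1520046  0.05809105]]
model [[0.5231077  0.15086289 0.066     ]]
t 0.2 tcp [0.1812 0.6239 0.2306] ang 1.288 shift [-0.4885 -0.3481  0.1109] turn -0.7349 F [-0.32  0.59  1.02] w 0.0854 q6 -0.17 R01 [[-0.96, 0.279, -0.001], [0.279, 0.96, -0.001]]
```

The rows are not in the units I measure in: shifts go in units of 25 mm. I convert before sending: 0.111 m is 4.44, 0.085 m is 3.4.

```bash
echo '{"dx": [-0.8, -2.4, -4, -5.6, -7.2, -8.8, -10.4, -12, -13.6, -15.2, -16.8, -18], "dy": [-0.56, -1.6, -2.8, -4, -5.2, -6.4, -7.6, -8.6, -9.72, -10.8, -12, -12.8], "dz": [0.2, 0.6, 1, 1.4, 1.8, 2.2, 2.6, 3, 3.4, 3.8, 4.2, 4.44], "spin": [-0.05, -0.15, -0.25, -0.35, -0.45, -0.55, -0.65, -0.735, -0.735, -0.735, -0.735, -0.735], "jaw": [0.085, 0.085, 0.085, 0.085, 0.085, 0.085, 0.085, 0.085, 0.085, 0.085, 0.085, 0.085]}' | python3 steer.py 60
echo '{"dx": [-1, -1.4, 0], "dy": [-0.72, -1.04, 0], "dz": [0, 0, 0], "spin": [0, 0, 0], "jaw": [0.085, 0.085, 0.085]}' | python3 steer.py >/dev/null 2>&1 <<< '' ; python3 -c "
from h import *
go([.5531,.1532,.031],np.pi/2+.4521)"
```

```text
time: 1.4
eef_pos: [0.5251, 0.1889, 0.1195]
orientation: [-0.0, -0.223, 0.975, -0.0]
force: [0.9, 0.9, 0.6]
grip_width: 0.0849
gripper_force: 0.0
t 1.7 tcp [0.5286 0.1901 0.1201] ang 2.0192 shift [-0.0059 -0.0438  0.0891] turn -0.0037 F [-1.52  0.19  0.96] w 0.0851 q6 -1.88 R01 [[-0.901, -0.434, 0.002], [-0.434, 0.901, 0.0]]
```

```bash
echo '{"dx": [-0.12, -0.24, -0.24, -0.24, -0.24, -0.24, -0.24, -0.24], "dy": [-0.88, -1.76, -1.76, -1.76, -1.76, -1.76, -1.76, -1.76], "dz": [0, 0, 0.8, 1.8, 2.8, 3.4, 3.56, 3.56], "spin": [0, 0, -0.004, -0.004, -0.004, -0.004, -0.004, -0.004], "jaw": [0.085, 0.085, 0.085, 0.085, 0.085, 0.085, 0.085, 0.085]}' | python3 steer.py; python3 - <<'E'
from h import *
from rig import manip
go([.5531,.1532,.031],np.pi/2+.4521)
a=manip.get_image("top")["color"][170:240,230:310];b=manip.get_image("scene")["color"][215:285,315:395]
cv2.imwrite("pics/g1.png",np.hstack([cv2.resize(x,(400,350),interpolation=cv2.INTER_CUBIC) for x in(a,b)]))
E
```

```text
time: 2.5
eef_pos: [0.5486, 0.1547, 0.0312]
orientation: [-0.0, -0.226, 0.974, 0.0]
force: [0.3, -0.6, 1.6]
grip_width: 0.0849
gripper_force: 0.0
t 2.5 tcp [0.5486 0.1547 0.0312] ang 2.0276 shift [-0.0033 -0.0034  0.0002] turn 0.0047 F [ 0.3  -0.55  1.56] w 0.0849 q6 -1.95 R01 [[-0.897, -0.441, -0.001], [-0.441, 0.897, -0.0]]
```

View pics/g1.png

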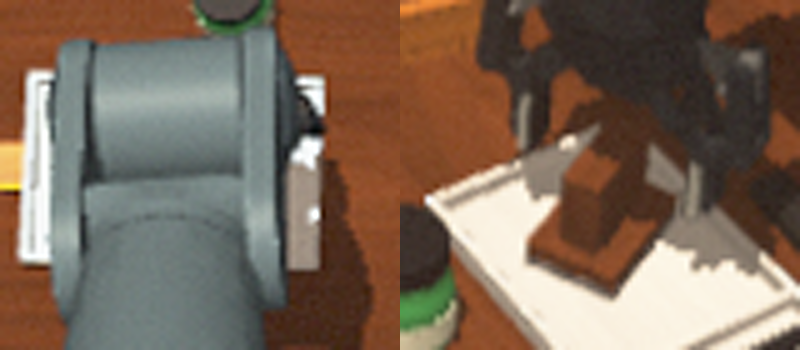

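The block handle stands between the open fingers (right half: handle about (600,190), fingers at (530,130) and (695,200)). I'll centre by 3 mm, close and lift.

To row units: -0.003 m is -0.12.

```bash
echo '{"dx": [-0.12, -0.12, -0.12, -0.12, -0.12, -0.12, -0.12], "dy": [-0.12, -0.12, -0.12, -0.12, -0.12, -0.12, -0.12], "dz": [0, 0, 0, 0, 0, 0, 0], "spin": [0.004, 0.004, 0.004, 0.004, 0.004, 0.004, 0.004], "jaw": [0.085, 0.04, 0.015, 0.015, 0.015, 0.015, 0.015]}' | python3 steer.py 60; python3 -c "
from h import *
go([.5531,.1532,.031],np.pi/2+.4521)"
```

```text
time: 3.3
eef_pos: [0.553, 0.153, 0.0314]
orientation: [0.0, -0.224, 0.975, -0.0]
force: [0.1, 0.9, 0.6]
grip_width: 0.0214
gripper_force: 59.2
t 3.3 tcp [0.553  0.153  0.0314] ang 2.023 shift [-0.0002  0.0001  0.0004] turn 0.0001 F [0.09 0.85 0.61] w 0.0214 q6 -1.95 R01 [[-0.899, -0.437, 0.0], [-0.437, 0.899, -0.0]]
```

To row units: -0.1 m is -4, -0.08 m is -3.2.

```bash
echo '{"dx": [0, 0, 0, 0, 0], "dy": [0, 0, 0, 0, 0], "dz": [-0.6, -1.8, -3.2, -4, -4], "spin": [0, 0, 0, 0, 0], "jaw": [0.015, 0.015, 0.015, 0.015, 0.015]}' | python3 steer.py; python3 -c "
from h import *
go([.5965,-.0648,.1],np.pi/2-.197)"
```

```text
time: 3.8
eef_pos: [0.5553, 0.1533, 0.1358]
orientation: [0.004, -0.224, 0.975, -0.001]
force: [0.3, 0.6, -1.4]
grip_width: 0.0215
gripper_force: 58.9
t 3.8 tcp [0.5553 0.1533 0.1358] ang 2.0231 shift [ 0.0586 -0.214   0.036 ] turn 0.6493 F [ 0.33  0.62 -1.36] w 0.0215 q6 -1.95 R01 [[-0.899, -0.437, 0.008], [-0.437, 0.899, 0.001]]
```

```bash
echo '{"dx": [0.2, 0.56, 1, 1.44, 1.88, 2.16, 2.36, 2.36, 2.36, 2.36, 2.36], "dy": [-0.8, -2, -3.6, -5.2, -6.8, -8, -8.56, -8.56, -8.56, -8.56, -8.56], "dz": [0, 0, 0, 0, 0, 0, 0, 0.6, 1.2, 1.2, 1.2], "spin": [0.1, 0.2, 0.33, 0.46, 0.58, 0.649, 0.649, 0.649, 0.649, 0.649, 0.649], "jaw": [0.015, 0.015, 0.015, 0.015, 0.015, 0.015, 0.015, 0.015, 0.015, 0.015, 0.015]}' | python3 steer.py; python3 -c "
from h import *
go([.5965,-.0648,.0814],np.pi/2-.197)"
```

```text
time: 4.9
eef_pos: [0.5922, -0.0636, 0.0997]
orientation: [-0.001, 0.097, 0.995, 0.0]
force: [0.4, 0.4, -1.5]
grip_width: 0.0215
gripper_force: 59.0
t 4.9 tcp [ 0.5922 -0.0636  0.0997] ang 1.376 shift [-0.0045 -0.0003  0.0183] turn 0.0022 F [ 0.45  0.44 -1.5 ] w 0.0215 q6 -1.67 R01 [[-0.981, 0.194, -0.003], [0.194, 0.981, 0.001]]
```

To row units: 0.014 m is 0.56, 0.01 m is 0.4.

```bash
echo '{"dx": [-0.18, -0.18, -0.18, -0.18], "dy": [0, 0, 0, 0], "dz": [0.2, 0.4, 0.56, 0.56], "spin": [0, 0, 0, 0], "jaw": [0.015, 0.015, 0.015, 0.015]}' | python3 steer.py|egrep 'eef|force:'; for i in 1; do echo '{"dx": [0, 0, 0], "dy": [0, 0, 0], "dz": [0.08, 0.08, 0.08], "spin": [0, 0, 0], "jaw": [0.015, 0.015, 0.015]}' | python3 steer.py|egrep 'eef|force:'; echo '{"dx": [0, 0, 0], "dy": [0, 0, 0], "dz": [0.08, 0.08, 0.08], "spin": [0, 0, 0], "jaw": [0.015, 0.015, 0.015]}' | python3 steer.py|egrep 'eef|force:'; echo '{"dx": [0, 0, 0], "dy": [0, 0, 0], "dz": [0.06, 0.06, 0.06], "spin": [0, 0, 0], "jaw": [0.015, 0.015, 0.015]}' | python3 steer.py|egrep 'eef|force:'; done
```

```text
eef_pos: [0.5972, -0.0659, 0.0865]
force: [-0.7, 0.4, -1.2]
gripper_force: 59.0
eef_pos: [0.5978, -0.0662, 0.0854]
force: [-0.5, 0.3, -2.3]
gripper_force: 59.0
eef_pos: [0.5976, -0.0661, 0.0832]
force: [-0.0, -1.0, -1.2]
gripper_force: 59.0
eef_pos: [0.5977, -0.0661, 0.0817]
force: [-0.5, -0.0, -1.9]
gripper_force: 59.0
```

```bash
for i in 1; do echo '{"dx": [0, 0, 0], "dy": [0, 0, 0], "dz": [0.04, 0.04, 0.04], "spin": [0, 0, 0], "jaw": [0.015, 0.015, 0.015]}' | python3 steer.py|egrep 'eef|force:'; echo '{"dx": [0, 0, 0], "dy": [0, 0, 0], "dz": [0.04, 0.04, 0.04], "spin": [0, 0, 0], "jaw": [0.015, 0.015, 0.015]}' | python3 steer.py|egrep 'eef|force:'; echo '{"dx": [0, 0, 0], "dy": [0, 0, 0], "dz": [0.04, 0.04, 0.04], "spin": [0, 0, 0], "jaw": [0.015, 0.015, 0.015]}' | python3 steer.py|egrep 'eef|force:';  done
```

```text
eef_pos: [0.5979, -0.0661, 0.0812]
force: [-2.3, 0.7, 1.8]
gripper_force: 59.5
eef_pos: [0.5978, -0.0662, 0.0801]
force: [-1.0, 1.8, 4.7]
gripper_force: 59.7
eef_pos: [0.5979, -0.0662, 0.079]
force: [-2.8, 1.5, 4.9]
gripper_force: 59.9
```

To row units: 0.0026 m is 0.104, 0.002 m is 0.08.

```bash
echo '{"dx": [0, 0, 0, 0, 0], "dy": [0, 0, 0, 0, 0], "dz": [0.04, 0.08, 0.104, 0.104, 0.104], "spin": [0, 0, 0, 0, 0], "jaw": [0.015, 0.015, 0.015, 0.015, 0.015]}' | python3 steer.py|egrep 'eef|force:'; echo '{"dx": [0, 0, 0, 0, 0], "dy": [-0.04, -0.12, -0.24, -0.36, -0.48], "dz": [0, 0, 0, 0, 0], "spin": [0, 0, 0, 0, 0], "jaw": [0.015, 0.015, 0.015, 0.015, 0.015]}' | python3 steer.py; python3 -c "
from h import *
go([.5775-.019,-.1599-.0951,.0764],np.pi/2-.197)"
```

```text
eef_pos: [0.5979, -0.0661, 0.0769]
force: [-3.6, 1.5, 8.2]
gripper_force: 60.3
time: 8.1
eef_pos: [0.597, -0.0773, 0.0776]
orientation: [0.002, 0.099, 0.995, 0.001]
force: [2.1, 4.9, 6.1]
grip_width: 0.0216
gripper_force: 60.3
t 8.1 tcp [ 0.597  -0.0773  0.0776] ang 1.3735 shift [ 0.0029 -0.1818  0.0008] turn -0.0003 F [2.1  4.9  6.08] w 0.0216 q6 -1.69 R01 [[-0.981, 0.196, 0.004], [0.196, 0.981, 0.001]]
```

To row units: -0.003 m is -0.12, -0.03 m is -1.2.

```bash
echo '{"dx": [0, 0, 0, 0, 0, 0, 0, 0, 0, 0], "dy": [-0.12, -0.24, -0.36, -0.48, -0.6, -0.72, -0.84, -0.96, -1.08, -1.2], "dz": [0.02, 0.032, 0.032, 0.032, 0.032, 0.032, 0.032, 0.032, 0.032, 0.032], "spin": [0, 0, 0, 0, 0, 0, 0, 0, 0, 0], "jaw": [0.015, 0.015, 0.015, 0.015, 0.015, 0.015, 0.015, 0.015, 0.015, 0.015]}' | python3 steer.py; python3 -c "
from h import *
go([.5775-.019,-.1599-.0951,.0764],np.pi/2-.197)"
```

```text
time: 9.1
eef_pos: [0.5914, -0.1068, 0.077]
orientation: [0.002, 0.099, 0.995, 0.001]
force: [2.4, 5.1, 8.1]
grip_width: 0.0213
gripper_force: 60.3
t 9.1 tcp [ 0.5914 -0.1068  0.077 ] ang 1.3733 shift [ 0.0032 -0.1518  0.0003] turn -0.0005 F [2.42 5.09 8.12] w 0.0213 q6 -1.74 R01 [[-0.981, 0.196, 0.005], [0.196, 0.981, 0.001]]
```

To row units: -0.003 m is -0.12, 0.0003 m is 0.012.

```bash
echo '{"dx": [0, 0, 0, 0, 0, 0, 0, 0, 0, 0, 0, 0], "dy": [-0.12, -0.24, -0.36, -0.48, -0.6, -0.72, -0.84, -0.96, -1.08, -1.2, -1.32, -1.44], "dz": [0.012, 0.012, 0.012, 0.012, 0.012, 0.012, 0.012, 0.012, 0.012, 0.012, 0.012, 0.012], "spin": [0, 0, 0, 0, 0, 0, 0, 0, 0, 0, 0, 0], "jaw": [0.015, 0.015, 0.015, 0.015, 0.015, 0.015, 0.015, 0.015, 0.015, 0.015, 0.015, 0.015]}' | python3 steer.py|egrep 'eef|force:';  echo '{"dx": [0, 0, 0, 0, 0, 0, 0, 0], "dy": [-0.12, -0.24, -0.36, -0.48, -0.6, -0.72, -0.84, -0.96], "dz": [0, 0, 0, 0, 0, 0, 0, 0], "spin": [0, 0, 0, 0, 0, 0, 0, 0], "jaw": [0.015, 0.015, 0.015, 0.015, 0.015, 0.015, 0.015, 0.015]}' | python3 steer.py|egrep 'eef|force:'
```

```text
eef_pos: [0.5844, -0.1422, 0.0768]
force: [1.6, 5.7, 9.1]
gripper_force: 60.3
eef_pos: [0.5797, -0.1657, 0.0767]
force: [1.4, 4.6, 7.9]
gripper_force: 60.3
```

```bash
python3 -c "
from h import *
go([.5775-.019,-.1599-.0951,.0764],np.pi/2-.197)"
```

```text
t 11.1 tcp [ 0.5797 -0.1657  0.0767] ang 1.3734 shift [ 0.0033 -0.0917  0.0002] turn -0.0004 F [1.42 4.63 7.86] w 0.0217 q6 -1.84 R01 [[-0.981, 0.196, 0.005], [0.196, 0.981, 0.001]]
```

To row units: -0.036 m is -1.44, -0.033 m is -1.32.

```bash
echo '{"dx": [0, 0, 0, 0, 0, 0, 0, 0, 0, 0, 0, 0], "dy": [-0.12, -0.24, -0.36, -0.48, -0.6, -0.72, -0.84, -0.96, -1.08, -1.2, -1.32, -1.44], "dz": [0.008, 0.008, 0.008, 0.008, 0.008, 0.008, 0.008, 0.008, 0.008, 0.008, 0.008, 0.008], "spin": [0, 0, 0, 0, 0, 0, 0, 0, 0, 0, 0, 0], "jaw": [0.015, 0.015, 0.015, 0.015, 0.015, 0.015, 0.015, 0.015, 0.015, 0.015, 0.015, 0.015]}' | python3 steer.py|egrep 'eef|force:';  echo '{"dx": [0, 0, 0, 0, 0, 0, 0, 0, 0, 0], "dy": [-0.12, -0.24, -0.36, -0.48, -0.6, -0.72, -0.84, -0.96, -1.08, -1.2], "dz": [0, 0, 0, 0, 0, 0, 0, 0, 0, 0], "spin": [0, 0, 0, 0, 0, 0, 0, 0, 0, 0], "jaw": [0.015, 0.015, 0.015, 0.015, 0.015, 0.015, 0.015, 0.015, 0.015, 0.015]}' | python3 steer.py|egrep 'eef|force:'; python3 -c "
from h import *
go([.5775-.019,-.1599-.0951,.0764],np.pi/2-.197)"
```

```text
eef_pos: [0.5726, -0.201, 0.0765]
force: [2.4, 5.1, 8.4]
gripper_force: 60.4
eef_pos: [0.5666, -0.2305, 0.0764]
force: [1.7, 6.6, 9.1]
gripper_force: 60.4
t 13.3 tcp [ 0.5666 -0.2305  0.0764] ang 1.3734 shift [ 0.0032 -0.0256 -0.    ] turn -0.0004 F [1.65 6.61 9.06] w 0.0212 q6 -1.95 R01 [[-0.981, 0.196, 0.004], [0.196, 0.981, 0.001]]
```

Last 26 mm, then straight up to carry height.

To row units: -0.027 m is -1.08, -0.026 m is -1.04.

```bash
echo '{"dx": [0, 0, 0, 0, 0, 0, 0, 0, 0, 0, 0], "dy": [-0.12, -0.24, -0.36, -0.48, -0.6, -0.72, -0.84, -0.96, -1.04, -1.08, -1.08], "dz": [0, 0, 0, 0, 0, 0, 0, 0, 0, 0, 0], "spin": [0, 0, 0, 0, 0, 0, 0, 0, 0, 0, 0], "jaw": [0.015, 0.015, 0.015, 0.015, 0.015, 0.015, 0.015, 0.015, 0.015, 0.015, 0.015]}' | python3 steer.py|egrep 'eef|force:'; echo '{"dx": [0, 0, 0, 0, 0, 0], "dy": [-0.02, -0.02, -0.02, -0.02, -0.02, -0.02], "dz": [-0.2, -0.6, -1.4, -2.4, -2.4, -2.4], "spin": [0, 0, 0, 0, 0, 0], "jaw": [0.015, 0.015, 0.015, 0.015, 0.015, 0.015]}' | python3 steer.py; python3 - <<'E'
from h import *
c=np.load("cams.npz")
# tray place: wide part centre; tray fit centre (.5605,.1857) yaw -.004; wide on -y, 140 of 180 interior
print(pose([.5605,.1857,-.004,.004],[[0,-.02,0]]))
go([.5600,.1657,.13],np.pi/2-.004)
E
```

```text
eef_pos: [0.5612, -0.2571, 0.0764]
force: [2.7, 4.1, 8.5]
gripper_force: 60.4
time: 15.0
eef_pos: [0.5591, -0.2579, 0.1344]
orientation: [-0.0, 0.098, 0.995, -0.0]
force: [0.7, 0.7, -2.0]
grip_width: 0.0212
gripper_force: 59.1
[[0.56042    0.16570016 0.004     ]]
t 15.0 tcp [ 0.5591 -0.2579  0.1344] ang 1.3738 shift [0.0821 0.4156 0.0043] turn -0.193 F [ 0.73  0.73 -2.01] w 0.0212 q6 -1.99 R01 [[-0.981, 0.196, -0.0], [0.196, 0.981, -0.0]]
```

```bash
echo '{"dx": [0.16, 0.44, 0.76, 1.08, 1.4, 1.72, 2.04, 2.36, 2.68, 2.96, 3.2, 3.28], "dy": [0.8, 2.2, 3.8, 5.4, 7, 8.6, 10.2, 11.8, 13.4, 15, 16.2, 16.64], "dz": [0, 0, 0, 0, 0, 0, 0, 0, 0, 0, 0, 0], "spin": [-0.02, -0.05, -0.08, -0.11, -0.14, -0.17, -0.193, -0.193, -0.193, -0.193, -0.193, -0.193], "jaw": [0.015, 0.015, 0.015, 0.015, 0.015, 0.015, 0.015, 0.015, 0.015, 0.015, 0.015, 0.015]}' | python3 steer.py|egrep 'eef|force:'; echo '{"dx": [0, 0, 0, 0, 0, 0], "dy": [0, 0, 0, 0, 0, 0], "dz": [0.8, 2, 3, 3.4, 3.4, 3.4], "spin": [0, 0, 0, 0, 0, 0], "jaw": [0.015, 0.015, 0.015, 0.015, 0.015, 0.015]}' | python3 steer.py; python3 -c "
from h import *
go([.5605,.1657,.0315],np.pi/2-.004)"
```

```text
eef_pos: [0.5582, 0.1693, 0.1329]
force: [0.1, -0.5, -1.7]
gripper_force: 59.1
time: 16.8
eef_pos: [0.5608, 0.1661, 0.0505]
orientation: [0.0, 0.002, 1.0, 0.0]
force: [-0.8, -0.6, -1.7]
grip_width: 0.0216
gripper_force: 59.1
t 16.8 tcp [0.5608 0.1661 0.0505] ang 1.5668 shift [ 0.0003 -0.0004  0.019 ] turn 0.0 F [-0.84 -0.62 -1.73] w 0.0216 q6 -1.47 R01 [[-1.0, 0.004, 0.001], [0.004, 1.0, 0.0]]
```

To row units: 0.0165 m is 0.66, 0.015 m is 0.6.

```bash
echo '{"dx": [0, 0, 0, 0, 0, 0], "dy": [0, 0, 0, 0, 0, 0], "dz": [0.24, 0.48, 0.6, 0.66, 0.66, 0.66], "spin": [0, 0, 0, 0, 0, 0], "jaw": [0.015, 0.015, 0.015, 0.015, 0.015, 0.015]}' | python3 steer.py|egrep 'eef|force:'; echo '{"dx": [0, 0, 0], "dy": [0, 0, 0], "dz": [0.052, 0.052, 0.052], "spin": [0, 0, 0], "jaw": [0.015, 0.015, 0.015]}' | python3 steer.py|egrep 'eef|force:'; echo '{"dx": [0, 0, 0], "dy": [0, 0, 0], "dz": [0.04, 0.04, 0.04], "spin": [0, 0, 0], "jaw": [0.015, 0.015, 0.015]}' | python3 steer.py|egrep 'eef|force:'
```

```text
eef_pos: [0.5606, 0.1661, 0.0335]
force: [0.5, -0.0, -1.6]
gripper_force: 59.1
eef_pos: [0.5604, 0.1661, 0.0321]
force: [-0.4, 0.9, -1.1]
gripper_force: 59.1
eef_pos: [0.5606, 0.1662, 0.0314]
force: [-0.7, 1.3, 1.4]
gripper_force: 59.3
```

To row units: -0.12 m is -4.8, -0.08 m is -3.2.

```bash
echo '{"dx": [0, 0, 0, 0, 0], "dy": [0, 0, 0, 0, 0], "dz": [0, 0, 0, 0, 0], "spin": [0, 0, 0, 0, 0], "jaw": [0.03, 0.045, 0.06, 0.06, 0.06]}' | python3 steer.py|egrep 'eef|force:|width'; echo '{"dx": [0, 0, 0, 0, 0, 0], "dy": [0, 0, 0, 0, 0, 0], "dz": [-0.4, -1.6, -3.2, -4.8, -4.8, -4.8], "spin": [0, 0, 0, 0, 0, 0], "jaw": [0.06, 0.06, 0.06, 0.06, 0.06, 0.06]}' | python3 steer.py|egrep 'eef|force:|width'; python3 - <<'E'
from h import *
# grip point: 165 fwd of hinge (hinge = lid_mid +.08) => lid x -.085 ; raised ~4 mm
g=pose([.5775,-.1599,-.197,0],[[-.085,0,0]])[0]; print(g)
go([g[0],g[1],.13],np.pi/2-.197)
E
```

```text
eef_pos: [0.5604, 0.1661, 0.0311]
force: [0.6, 0.2, -0.5]
grip_width: 0.0598
gripper_force: 0.0
eef_pos: [0.5613, 0.1663, 0.1531]
force: [-1.0, 0.2, -1.0]
grip_width: 0.0597
gripper_force: 0.0
[ 0.49414406 -0.1432631   0.        ]
t 19.1 tcp [0.5613 0.1663 0.1531] ang 1.5671 shift [ 0.0661 -0.3098  0.0227] turn 0.1933 F [-0.97  0.25 -1.02] w 0.0597 q6 -1.47 R01 [[-1.0, 0.004, 0.003], [0.004, 1.0, 0.0]]
```

To row units: -0.21 m is -8.4, -0.18 m is -7.2.

```bash
echo '{"dx": [1.2, 2.4, 3.2, 4, 4.4, 4.4, 4.4], "dy": [-1.2, -2.4, -4, -5.6, -7.2, -8.4, -8.4], "dz": [0, 0, 0, 0, 0, 0, 0], "spin": [0, 0.06, 0.12, 0.193, 0.193, 0.193, 0.193], "jaw": [0.06, 0.06, 0.06, 0.06, 0.06, 0.06, 0.06]}' | python3 steer.py|egrep eef; python3 - <<'E'
from h import *
from rig import manip
t=manip.get_image("top")["color"];s=manip.get_image("scene")["color"]
a=t[165:245,225:385];b1=s[165:215,285:345];b2=s[230:310,315:410]
f=lambda x,w,h:cv2.resize(x,(w,h),interpolation=cv2.INTER_CUBIC)
T=f(a,800,400); c=np.load("cams.npz")
lid=[.5775,-.1599,-.197,.054]
B=np.array([[x,y,z] for x in(-.096,-.074) for y in(-.007,.007) for z in(0,.03)])
q=(proj(c["t"],pose(lid,B))-[225,165]+.5)*5-.5
S=f(b1,240,200); q2=(proj(c["s"],pose(lid,B))-[285,165]+.5)*4-.5
for x in q: cv2.circle(T,tuple(map(int,x.round())),1,(255,0,255),-1)
for x in q2: cv2.circle(S,tuple(map(int,x.round())),1,(255,0,255),-1)
cv2.imwrite("pics/chk.png",np.vstack([T,np.hstack([S,f(b2,238,200),np.zeros((200,322,3),np.uint8)])]))
g=pose(lid,[[-.085,0,0]])[0]; go([g[0],g[1],.13],np.pi/2-.197)
E
```

```text
eef_pos: [0.4485, -0.0459, 0.15]
t 19.9 tcp [ 0.4487 -0.0435  0.1499] ang 1.3724 shift [-0.0643 -0.0888  0.0197] turn -0.0014 F [ 0.17  0.6  -0.51] w 0.0599 q6 -1.72 R01 [[-0.98, 0.197, -0.002], [0.197, 0.98, 0.001]]
```

View pics/chk.png

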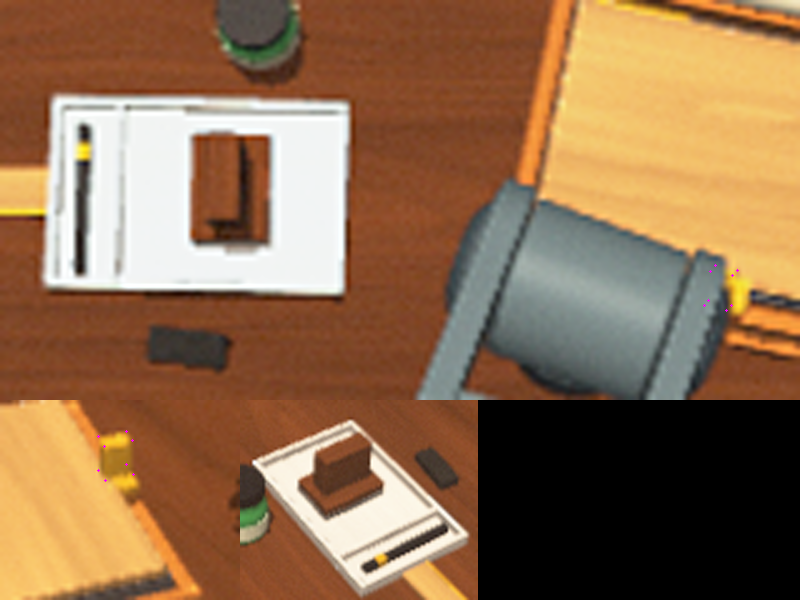

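The block stands upright in the wide part at (230,190), with pen, eraser and ink unmoved. The fin shows at scene (116,452), about 1 px right of the model dots, so I'll refine it from the yellow pixels in the initial pictures.

```bash
python3 - <<'E'
from h import *
c=np.load("cams.npz");Pt,Ps=c["t"],c["s"]
a=top([(437,92),(725,150),(690,342),(405,285)]);b=sc([(170,238),(92,68),(275,36),(378,192)])
L=[[.08,.12,0],[.08,-.12,0],[-.08,-.12,0],[-.08,.12,0]]
r=least_squares(lambda p:np.r_[(proj(Pt,pose([*p,.054],L))-a).ravel(),(proj(Ps,pose([*p,.054],L))-b).ravel()],[.577,-.16,-.197]).x
rt=least_squares(lambda p:(proj(Pt,pose([*p,.054],L))-a).ravel(),r).x; print(r,rt)
def blob(fn,y0,y1,x0,x1):
    h=cv2.cvtColor(cv2.resize(cv2.imread(fn)[y0:y1,x0:x1],None,fx=8,fy=8,interpolation=cv2.INTER_CUBIC),cv2.COLOR_BGR2HSV)
    m=cv2.inRange(h,(21,170,120),(35,255,255)); n,l,st,ce=cv2.connectedComponentsWithStats(m); k=1+st[1:,4].argmax()
    print(fn,(st[k][:2]/8+[x0,y0]),(st[k][:2]+st[k][2:4])/8+[x0,y0],"cent",(ce[k]+.5)/8-.5+[x0,y0],"area px",st[k][4]/64); return (ce[k]+.5)/8-.5+[x0,y0]
ct=blob("pics/top0.png",210,235,355,385); cs=blob("pics/scene0.png",168,195,303,325)
X=cv2.triangulatePoints(Pt,Ps,ct[:,None],cs[:,None]);X=(X[:3]/X[3]).ravel();print("blob 3d",X)
for z in(.054,.07):
    s=least_squares(lambda p:(proj(Pt,[[*p,z]])-ct).ravel(),[.5,-.15]).x
    for p in(r,rt):
        d=s-p[:2];print(z,s,"lid x,y",d@[np.cos(p[2]),np.sin(p[2])],d@[-np.sin(p[2]),np.cos(p[2])])
lid=[*r,.054]
for n,p in(("top",Pt),("scene",Ps)):
    q=proj(p,pose(lid,[[x,y,z] for x in(-.096,-.074) for y in(-.007,.007) for z in(0,.03)]));print(n,"fin bbox",q.min(0),q.max(0))
    q=proj(p,pose(lid,[[x,y,z] for x in(-.096,-.074) for y in(-.02,.02) for z in(0,-.004)]));print(n,"foot bbox",q.min(0),q.max(0))
E
```

```text
[ 0.57767087 -0.15912912 -0.19723728] [ 0.57654495 -0.15938608 -0.19324881]
pics/top0.png [361.375 218.5  ] [374.875 227.5  ] cent [367.47739625 222.01828063] area px 79.0625
pics/scene0.png [310.625 173.625] [316.625 176.5  ] cent [313.36491297 174.74465981] area px 9.875
blob 3d [ 0.49422365 -0.13912704  0.08397302]
0.054 [ 0.49625051 -0.140953  ] lid x,y -0.08340357223156654 0.0018685115537808285
0.054 [ 0.49625051 -0.140953  ] lid x,y -0.08233984220282925 0.0026695576744070674
0.07 [ 0.49441074 -0.13941384] lid x,y -0.08550928809098012 0.0030172995183061057
0.07 [ 0.49441074 -0.13941384] lid x,y -0.08444095941550468 0.0038267350707568972
top fin bbox [365.10707319 217.56836259] [371.83168405 226.53191417]
top foot bbox [360.89334697 217.92621648] [374.9388726 227.4950472]
scene fin bbox [309.1628174  172.40449192] [317.86628841 184.79069018]
scene foot bbox [307.84569064 178.57891136] [319.42216957 188.25412862]
```

```bash
echo '{"dx": [-0.8, -1.8, -2.4, -2.56, -2.56, -2.56, -2.56, -2.56], "dy": [-1.2, -2.4, -3.2, -3.52, -3.52, -3.52, -3.52, -3.52], "dz": [0, 0, 0, 0, 0.8, 1.6, 1.6, 1.6], "spin": [0, 0, 0, 0, 0, 0, 0, 0], "jaw": [0.06, 0.06, 0.06, 0.06, 0.06, 0.06, 0.06, 0.06]}' | python3 steer.py|egrep 'eef|force:'; python3 -c "
from h import *
go([.494,-.142,.0595],np.pi/2-.197)"
```

```text
eef_pos: [0.4947, -0.141, 0.1107]
force: [0.1, -0.2, 0.5]
gripper_force: 0.0
t 20.7 tcp [ 0.4947 -0.141   0.1107] ang 1.3754 shift [ 0.0004 -0.0012  0.0512] turn 0.0016 F [ 0.07 -0.21  0.47] w 0.06 q6 -1.87 R01 [[-0.981, 0.194, -0.002], [0.194, 0.981, 0.001]]
```

To row units: 0.051 m is 2.04, 0.049 m is 1.96.

```bash
echo '{"dx": [0, 0, 0, 0, 0], "dy": [0, -0.04, -0.04, -0.04, -0.04], "dz": [0.8, 1.6, 1.96, 2.04, 2.04], "spin": [0, 0, 0, 0, 0], "jaw": [0.06, 0.06, 0.06, 0.06, 0.06]}' | python3 steer.py|egrep 'eef|force:'; echo '{"dx": [0, 0, 0, 0, 0, 0, 0, 0, 0], "dy": [0, 0, 0, 0, 0, 0, 0, 0, 0], "dz": [0, 0, 0, 0, 0, 0, 0, 0, 0], "spin": [0, 0, 0, 0, 0, 0, 0, 0, 0], "jaw": [0.045, 0.03, 0.022, 0.018, 0.015, 0.013, 0.01, 0.008, 0.008]}' | python3 steer.py 30; python3 - <<'E'
from h import *
from rig import manip
go([.494,-.142,.0595],np.pi/2-.197)
b=manip.get_image("scene")["color"][120:220,265:385]
cv2.imwrite("pics/g2.png",cv2.resize(b,(720,600),interpolation=cv2.INTER_CUBIC))
E
```

```text
eef_pos: [0.4955, -0.1433, 0.0608]
force: [-0.4, -0.1, -0.6]
gripper_force: 0.0
time: 22.1
eef_pos: [0.4953, -0.1422, 0.0603]
orientation: [0.0, 0.099, 0.995, 0.001]
force: [0.5, 5.9, 3.0]
grip_width: 0.0132
gripper_force: 31.1
t 22.1 tcp [ 0.4953 -0.1422  0.0603] ang 1.3731 shift [ 0.0013 -0.0001  0.0008] turn -0.0007 F [0.54 5.86 3.05] w 0.0132 q6 -1.88 R01 [[-0.981, 0.196, 0.001], [0.196, 0.981, 0.002]]
```

View pics/g2.png

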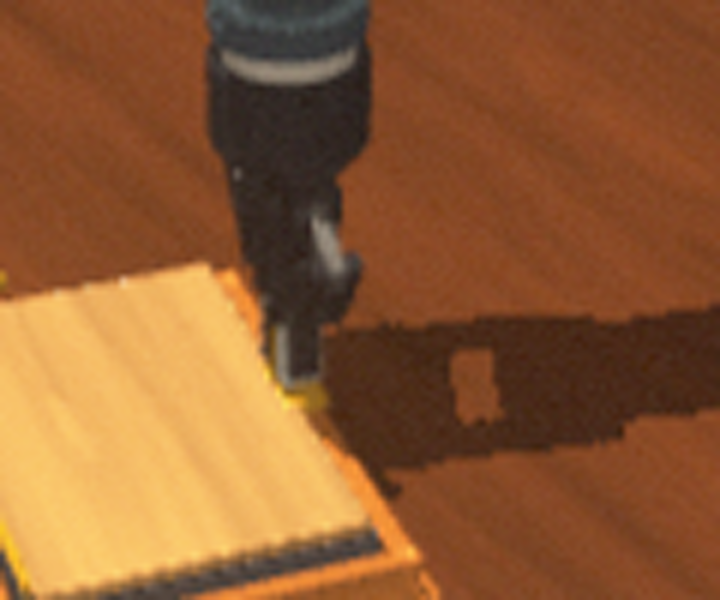

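The pads hold the fin (about (298,355)) at 13.2 mm opening. I'll ease the side load by 1 mm, then lift along the arc.

The rows are not in the units I measure in: shifts go in units of 25 mm. I convert before sending: -0.054 m is -2.16, -0.048 m is -1.92.

```bash
echo '{"dx": [0, 0, -0.06, -0.148, -0.236, -0.344, -0.46, -0.584, -0.72, -0.876, -0.876], "dy": [0.04, 0.04, 0.04, 0.04, 0.04, 0.04, 0.04, 0.04, 0.04, 0.04, 0.04], "dz": [0, -0.08, -0.28, -0.568, -0.84, -1.12, -1.4, -1.652, -1.92, -2.16, -2.16], "spin": [0, 0, 0, 0, 0, 0, 0, 0, 0, 0, 0], "jaw": [0.008, 0.008, 0.008, 0.008, 0.008, 0.008, 0.008, 0.008, 0.008, 0.008, 0.008]}' | python3 steer.py 45; cat >> h.py <<'E'
def ang(p=(.57767,-.15913,-.1972)):
    from rig import manip
    s=manip.state();d=s["eef_pos"][:2]-p[:2];x=d@[np.cos(p[2]),np.sin(p[2])];y=d@[-np.sin(p[2]),np.cos(p[2])]
    f=.08-x;u=s["eef_pos"][2]+.0187-.044
    print("lid deg",np.degrees(np.arctan2(u,f))-12.04,"r",np.hypot(f,u),"y",y,"f,u",f,u,"F",s["force"].round(1),"w",s["grip_width"],"t",s["time"])
E
python3 -c "
from h import *
ang()"
```

```text
time: 23.25
eef_pos: [0.5166, -0.1465, 0.115]
orientation: [-0.001, 0.098, 0.995, 0.0]
force: [-3.2, 1.1, -1.9]
grip_width: 0.0129
gripper_force: 46.8
lid deg 20.17408678702658 r 0.1682207353960152 y 0.00040368482812833714 f,u 0.14232519322130274 0.0896758339336468 F [-3.2  1.1 -1.9] w 0.012939343052964625 t 23.25
```

To row units: -0.0518 m is -2.072, -0.0509 m is -2.036.

```bash
echo '{"dx": [-0.16, -0.332, -0.52, -0.704, -0.9, -1.116, -1.32, -1.56, -1.8, -2.036, -2.036], "dy": [0, 0, 0, 0, 0, 0, 0, 0, 0, 0, 0], "dz": [-0.248, -0.484, -0.72, -0.936, -1.148, -1.352, -1.548, -1.732, -1.904, -2.072, -2.072], "spin": [0, 0, 0, 0, 0, 0, 0, 0, 0, 0, 0], "jaw": [0.008, 0.008, 0.008, 0.008, 0.008, 0.008, 0.008, 0.008, 0.008, 0.008, 0.008]}' | python3 steer.py; python3 -c "
from h import *
ang()"
```

```text
time: 24.35
eef_pos: [0.5678, -0.157, 0.1667]
orientation: [0.001, 0.098, 0.995, -0.0]
force: [-1.3, -1.6, -3.3]
grip_width: 0.0133
gripper_force: 45.4
lid deg 45.43547850137737 r 0.16765094281857576 y 0.00014097906453513584 f,u 0.09013929218032243 0.14135680610847084 F [-1.3 -1.6 -3.3] w 0.013298310672645553 t 24.35
```

To row units: -0.0115 m is -0.46, -0.007 m is -0.28.

```bash
echo '{"dx": [-0.16, -0.32, -0.46, -0.46, -0.46, -0.46], "dy": [0, 0, 0, 0, 0, 0], "dz": [-0.1, -0.2, -0.28, -0.28, -0.28, -0.28], "spin": [0, 0, 0, 0, 0, 0], "jaw": [0.008, 0.008, 0.008, 0.008, 0.008, 0.008]}' | python3 steer.py; python3 - <<'E'
from h import *
from rig import manip
ang()
d=manip.get_image("scene")["color"]
c=np.load("cams.npz");b=cv2.resize(d[110:235,220:345],(600,600),interpolation=cv2.INTER_CUBIC)
for th,col in((45,(0,0,255)),(50,(255,0,0)),(55,(0,255,0))):
    t=np.radians(th);R=lambda x,y,z:[.08+x*np.cos(t)+z*np.sin(t),y,.044-x*np.sin(t)+z*np.cos(t)]
    q=proj(c["s"],pose([.57767,-.15913,-.1972,0],[R(0,.12,.01),R(-.16,.12,.01),R(-.16,-.12,.01),R(0,-.12,.01)]))
    q=(q-[220,110]+.5)*4.8-.5
    cv2.polylines(b,[q.round().astype(np.int32)],True,col,1,cv2.LINE_AA)
cv2.imwrite("pics/end.png",b)
E
```

```text
time: 24.95
eef_pos: [0.5779, -0.159, 0.1728]
orientation: [0.0, 0.098, 0.995, -0.0]
force: [-1.7, -3.8, -5.2]
grip_width: 0.013
gripper_force: 45.2
lid deg 49.56674341008322 r 0.167723831836079 y 0.00013218351307195378 f,u 0.07975614986140651 0.1475474172090524 F [-1.7 -3.8 -5.2] w 0.013001628512254039 t 24.95
```

View pics/end.png

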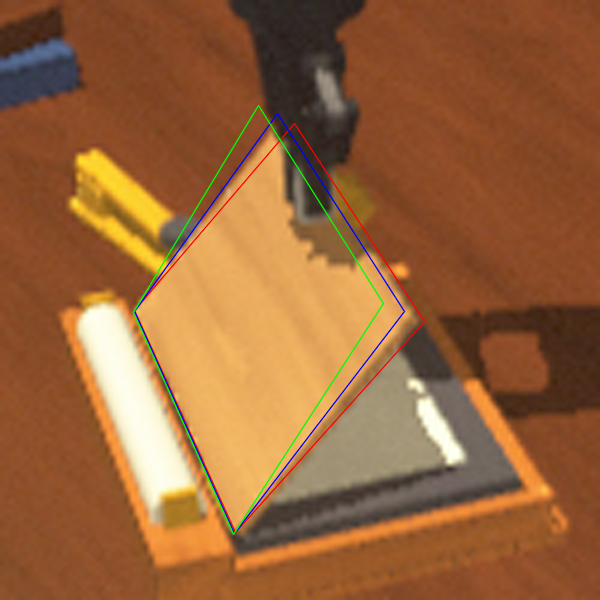

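The lid's front-left corner sits at (407,315), against (404,311) for the 50° wire, so the lid is at about 49.5°. One half-degree nudge, settle, hand in.

To row units: -0.001 m is -0.04, -0.0006 m is -0.024.

```bash
echo '{"dx": [-0.04, -0.04, -0.04, -0.04, -0.04, -0.04, -0.04, -0.04], "dy": [0, 0, 0, 0, 0, 0, 0, 0], "dz": [-0.024, -0.024, -0.024, -0.024, -0.024, -0.024, -0.024, -0.024], "spin": [0, 0, 0, 0, 0, 0, 0, 0], "jaw": [0.008, 0.008, 0.008, 0.008, 0.008, 0.008, 0.008, 0.008]}' | python3 steer.py; python3 -c "
from h import *
ang()
from rig import manip
print(abs(manip.state()['joint_vel']).max()); print(manip.hand_in())"
```

```text
time: 25.8
eef_pos: [0.5785, -0.1592, 0.1732]
orientation: [-0.0, 0.098, 0.995, -0.0]
force: [-0.8, -5.4, -6.0]
grip_width: 0.013
gripper_force: 45.0
lid deg 49.80492652377975 r 0.16774669678959084 y 0.00013754184981895414 f,u 0.07915288517918011 0.1478978534382107 F [-0.8 -5.4 -6. ] w 0.01295308833165696 t 25.8
0.0016602976607823826
the job is handed in; nothing more can be done
None
```

The job is handed in at 25.8 s: the lid was rubbed left to right at about 9–10 N, the block is back upright in the tray's wide part and released, and the gripper is holding the lid steady at about 50° (measured 49.8°).

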